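Park a tin on the mark of a drawer rack and lock it in

TASK

Roll the big green tin gently along its rack, without picking it up, and let it come to rest on the orange mark just short of the low rubber strip, not over the strip. Then take the blue-handled key from its wooden stand, put its blade in the slot of the brass cam lock and turn the lock fully home so that its red arm closes behind the tin. Leave the other things on the worktop where they are; the key may stay in the lock.

Things in the scene. Friction and masses are not known exactly. Their poses are not given: they have to be found in the camera images.
- rack: grey tray fixed to the worktop: a straight lane for the tin, 360 long x 140 wide. Origin on the worktop; +x is the way the tin has to roll, z up, lane middle at y = 0. Floor top 6 mm above the worktop, aluminium side rails 26 high, 128 apart; open at the starting end (x = -200), a 26 high wall at x = 154. Rack, lock body and stand do not move.
- strip (a point): middle of the lower front edge of a black rubber strip across the lane (rack x = 97, y = 0, on the lane floor); strip 3 mm high, 8 wide. A tin nudged up to it slowly, with under 1 N, stops there with its axis on the mark; about 1.2 to 1.7 N held on takes it over, by its mass; one that rolls in at over 0.1 m/s bounces back. Axes as the rack's.
- mark (a point): where the tin's axis belongs: rack x = 80, y = 0, at the height of the lying tin's axis (55.5 mm above the worktop); below it an orange band 12 mm wide crosses the lane floor, with orange ticks on both rails. Axes as the rack's.
- tin: closed green tin with yellow and paper-coloured bands, 99 mm in diameter, 114 mm long, about 0.55 kg (0.45 to 0.7), too wide to grasp, lying in the lane. Origin at its centre; its y is the tin's axis and lies along rack y. It rolls freely with a little resistance (coasts about 20 mm from 0.1 m/s).
- cam (a joint): angle of the cam lock, rad: 0 to 0.22 open (red arm along the rail, pointing to rack -x), 1.57 fully home at a firm stop (arm across the lane behind the tin). Turns anticlockwise from above about an upright axis at rack x = 20, y = 97; stays where left, resists with 0.1 N m. Arm 12 wide, reaches 110, 32 to 40 above the worktop; locked, it clears a tin on the mark by 7.
- slot (a point): centre of the mouth of the slot in the brass square head of the cam lock (44 x 44 mm); 57 mm above the worktop. z up; the slot runs along its x (the red arm points along its -x) and turns with the lock. Slot 30 long x 7 wide, 16 deep, mouth chamfered 2.
- stand: fixed wooden block, 70 x 60 x 54 high, origin at the centre of its underside, with an upright slot along its x in which the key stands.
- key_grip (a point): centre of the key's upright blue handle, 30 (x) x 18 (y) x 66 high; x along the blade's width, z up. Below the handle: a steel collar 40 x 28 x 4, a shaft 7 in diameter, the blade. The collar rests on the stand's top with the blade in the stand's slot (25 x 9 mm): lift the key 50 to free it. Mass 0.09 kg.
- key_tip (a point): middle of the blade's lower edge, 84 mm straight below key_grip, same axes. Blade 22 wide (x) x 4 thick (y) x 22 high; 47 mm from this edge up to the collar. In the cam slot it has about 0.14 rad of play, which has to be taken up before the lock turns.
- can_a: bystander: green-banded drinks can, upright, 66 dia x 122 mm, origin at the centre of its underside.
- can_b: bystander: yellow-banded drinks can, upright, 66 dia x 122 mm, origin at the centre of its underside.
- detergent: bystander: white bottle with orange cap, upright, 64 dia x 190 mm, origin at the centre of its underside.
- mug: bystander: white mug, upright, handle to its +y, 82 dia x 90 mm, origin at the centre of its underside.
- bowl: bystander: blue bowl, 140 dia x 55 mm, origin at the centre of its underside.
- jar: bystander: amber jar with brass-coloured cap, upright, 72 dia x 100 mm, origin at the centre of its underside.
Things that resemble listed ones, but are neither listed nor needed, are in the scene too. Leave any purple look-alike of the tin alone. Of the things that look like the part that bears key_grip, the smaller one is meant.

How it is judged:
On the way, in this order (a step that is already met when the one before it is completed fails the run):
1. the tin lies still on the mark, rolled there and let go (x of tin in the frame of mark between -0.008 and 0.006 m and linear speed of tin below 0.01 m/s and contact force between the fingers and tin below 0.05 N), for 0.4 s.
2. the key's blade is in the slot of the still open lock, at least 10 mm deep (x of tin in the frame of mark between -0.008 and 0.006 m and z of key_tip in the frame of slot below -0.01 m and horizontal distance between key_tip and slot below 0.008 m and value of joint cam below 0.6 rad), for 0.1 s.
3. the lock is turned fully home (over 1.5 rad) with the blade in the slot (x of tin in the frame of mark between -0.008 and 0.006 m and z of key_tip in the frame of slot below -0.01 m and horizontal distance between key_tip and slot below 0.008 m and value of joint cam above 1.5 rad), for 0.2 s.
At the end, for the whole second after the job is handed in: The tin's axis is between 8 mm short of the mark and 6 mm past it, the tin is at rest, and the cam lock is at over 1.5 rad of its 1.57 (x of tin in the frame of mark between -0.008 and 0.006 m and linear speed of tin below 0.01 m/s and value of joint cam above 1.5 rad); the robot touches nothing.
It fails at once if the tin goes over the strip (20 mm past the mark) (x of tin in the frame of mark above 0.02 m).
It fails at once if the tin is lifted over 15 mm (z of tin in the frame of mark above 0.015 m).
It fails at once if a bystander is displaced by over 30 mm (distance of any of can_a, can_b, detergent, mug, bowl, jar from where it was at the start of the episode above 0.03 m).
It also fails if it takes over 69 s, if anything falls off the work surface, if the arm or the gripper's body presses on something with over 40 N, if the wrist force passes 120 N, or if a joint passes its speed limit or range.

ROBOT

A 6-joint arm with a two-finger parallel gripper is mounted at the origin on the work surface. World frame = base frame: x ahead of the robot, y to its left, z up, the work surface at z = 0. Lengths are in m, angles in rad, forces in N, time in s.
With the tool pointing down it reaches from about 0.375 to 0.925 m from the base axis. Payload 5.7 kg.
Tool frame: the origin (TCP) lies on the centre line of the jaws, within the pads' length; the fingertips stand 17 mm ahead of it and the grasp point (between the pads) lies 2 mm behind it (ctrl.tips_ahead is the distance from the TCP to the fingertips, in m); x points along the fingers, z is the direction in which the jaws open and shut, and the axes are right-handed (so a half turn about x gives the same grasp; the last joint's range is limited). The gripper opens to 88 mm and grips with 3 to 60 N. Pads are 20 mm wide; open, the fingers measure 115 mm over their backs; the gripper's body (75 mm by 178 mm) begins 61 mm behind the grasp point.
Start: joints at [1.2, 0.359, 1.51, -0, 1.272, -0.115], TCP at [0.152, 0.58, 0.24] pointing down, gripper open.
Joint ranges: [-2.97, 2.97], [-1.01, 2.36], [0.21, 2.38], [-0.96, 4.11], [0.2, 2.71], [-2.98, 2.98]. Speed limits (rad/s): [2.39, 2.39, 3.14, 3.14, 3.14, 3.14].

INTERFACE

Orientations are given as [roll, pitch, yaw] about the fixed x, y, z axes, in that order (R = Rz(yaw) Ry(pitch) Rx(roll)).
In Python, from rig import ctrl gives the robot as it stands. The module is installed in compiled form; this text tells all that it offers.
- The arm moves only by the tool apply_moves, never from a script. Its argument "motion" is a list of rows, each an object with "dp": the shift along the tool's x, y, z in cm, a list of three; "yaw": the turn about the tool's x in rad; "gripper": the closure, from 0 (fully open) to 1 (shut). A call has 1 to 20 rows; each row is the pose to reach, as a shift and turn from the pose commanded when the call began, along the tool's axes at that moment; what a row does not reach only later rows make up. A row lasts 1/8 s, in which the tool goes at most 62.5 mm and 10.7 degrees, less where a joint would pass 70% of its speed; a pose out of reach is approached as far as the arm can. A call with a gripper value outside its range is refused whole. The fingers move at their own pace and stop on an object; the grip force is fixed at half the most. Time passes only in rows, so rows that repeat a pose let the fingers close. It gives the time, the measured TCP pose, the force and the opening at its end, in the units of the state.
- ctrl.get_state(): the state, without advancing time (a new reading comes with each control period).
- ctrl.snapshot(name): name is "scene" or "top"; returns (picture, depth): 384x512x3 uint8, blue, green, red; 384x512 float32, m along the optical axis (not along the pixel's ray), 0 where there is no reading.
- ctrl.camera_model(name): a dict with "fov_y" (degrees; the focal length in pixels is half the picture's height over the tangent of half this angle, whatever the lens; pixels are square), "cx", "cy" (the principal point, pixels), "camera_from_world" (4x4, takes a point from world to camera coordinates). Camera axes: x right, y down, z forward; pixel columns grow to the right and rows downward; lengths in m; the calibration is good to about 2 mm. A picture is of the moment at which its call begins. camera_model takes no time and is no camera call.
- ctrl.hand_in(): hands the job in, once; it reports no verdict.
Trained networks look in the newest picture that a camera, given by its name, has taken for a name from the list of things; names that differ only in an ending like _2 or _b are one class to them, and where a whole thing is asked for, a point or a joint stands for the part that bears it (a point fixed in the world has none). Each returns a list of dicts, best first, with "p" (0 to 1); they miss things now and then, are a little off and sometimes report something else, mostly with a low value. They report only what shows in the picture. A call takes as long as a camera call. They do not tell look-alikes from the thing itself.
- ctrl.look_for(camera, target): "centre" ([x, y, z] in m, in the coordinates of the camera as it stood for that picture, good to about 4 mm: the middle of the surface that is visible of it).
- ctrl.trace(camera, target): "pixels" (384x512 bool, what is visible of it).
- ctrl.spot_point(camera, target): "centre" ([x, y, z] in m, in the coordinates of the camera as it stood for that picture, good to about 4 mm: a listed point, or the origin of a listed thing).
The state is a dict: "t": time; "joint_pos": joint angles; "dq": joint speeds; "joint_efforts": joint torques, N m; "tcp_pos": TCP position; "tcp_rot": TCP orientation; "force": force on the tool from outside, world axes, zero at the start; "wrist_torque": the same for the moment, N m; "finger_gap": opening from 0.0 (shut) to 1.0 (fully open).
Only numpy, scipy, OpenCV 4.12 (cv2) and the standard library are available. Lean on these libraries where they do the work, as an engineer would, in place of code of your own. Each camera call takes 0.05 s, during which the arm holds its last target. There are 200 camera calls.

## Working session

There is one attempt and no reset: what is moved stays moved. The work goes in short steps, Python scripts to look and compute and a tool call to move; the robot and the scene stay as the last step left them, time stands still between calls to the robot, and variables do not carry over. Pictures are saved under pics/ and viewed, about 8 in all and at most 12, crops included, and the job is handed in when it is done.

Besides the shell and the picture viewer there is one more tool, called after "Emit:" as name(argument=value, ...) on one line, values as JSON. apply_moves: Moves the arm, as the interface text tells. Its arguments: {"type":"object","properties":{"motion":{"type":"array","items":{"type":"object","properties":{"dp":{"type":"array","items":{"type":"number"}},"yaw":{"type":"number"},"gripper":{"type":"number"}}}}},"required":["motion"]}

```bash
mkdir -p pics; cat > h.py <<'E'
import numpy as np, cv2
from rig import ctrl
def w(cam,p):
    M=np.linalg.inv(np.array(ctrl.camera_model(cam)["camera_from_world"])); return (M@np.append(p,1))[:3]
def px(cam,P):
    m=ctrl.camera_model(cam); c=(np.array(m["camera_from_world"])@np.append(P,1))[:3]
    f=192/np.tan(np.radians(m["fov_y"])/2); return (m["cx"]+f*c[0]/c[2], m["cy"]+f*c[1]/c[2])
def cloud(cam,depth):
    m=ctrl.camera_model(cam); f=192/np.tan(np.radians(m["fov_y"])/2)
    v,u=np.mgrid[0:384,0:512]
    P=np.stack([(u-m["cx"])/f*depth,(v-m["cy"])/f*depth,depth,np.ones_like(depth)],-1)
    return (P@np.linalg.inv(np.array(m["camera_from_world"])).T)[...,:3]
def sp(cam,t,k=3):
    for d in ctrl.spot_point(cam,t)[:k]:
        P=w(cam,d["centre"]); print(cam,t,round(d["p"],2),P.round(4),np.round(px(cam,P)))
E
python3 - <<'E'
from h import *
ims=[]
for c in ("scene","top"):
    im,d=ctrl.snapshot(c); np.save(c+".npy",d); cv2.imwrite(c+".png",im)
    cv2.imwrite(f"pics/{c}1.png",cv2.resize(im,(800,600)))
    m=ctrl.camera_model(c);print(c,m["fov_y"],np.linalg.inv(np.array(m["camera_from_world"])).round(3).tolist())
    for t in ("rack","strip","mark","tin","slot","stand","key_grip","key_tip"): sp(c,t)
s=ctrl.get_state();print(s["t"],s["tcp_pos"],s["tcp_rot"],s["force"],s["finger_gap"],ctrl.tips_ahead)
E
```

```text
scene 46.74720521059218 [[-0.753, 0.434, -0.495, 1.224], [0.658, 0.518, -0.547, 0.653], [0.019, -0.737, -0.675, 0.931], [0.0, 0.0, 0.0, 1.0]]
scene rack 0.62 [ 0.5119  0.012  -0.0017] [290. 203.]
scene strip 0.77 [ 0.5316 -0.0777  0.0044] [265. 189.]
scene mark 0.64 [ 0.5298 -0.0625  0.0531] [269. 179.]
scene tin 0.71 [0.8182 0.0545 0.0489] [216. 253.]
scene tin 0.57 [0.4921 0.124  0.0518] [324. 208.]
scene slot 0.59 [0.6108 0.016  0.0535] [267. 206.]
scene stand 0.85 [ 0.4509  0.3911 -0.0021] [408. 271.]
scene key_grip 0.96 [0.5448 0.4229 0.1157] [409. 270.]
scene key_grip 0.71 [0.4437 0.3937 0.0908] [420. 247.]
scene key_grip 0.56 [ 0.4813 -0.3528 -0.0042] [223. 144.]
scene key_tip 0.75 [ 0.5446  0.4208 -0.0023] [396. 298.]
top 52.1866433634531 [[-0.023, -0.989, 0.147, 0.492], [-1.0, 0.025, 0.006, -0.005], [-0.01, -0.147, -0.989, 1.121], [0.0, 0.0, 0.0, 1.0]]
top rack 0.79 [ 0.5163  0.0126 -0.0019] [255. 243.]
top strip 0.81 [ 0.5366 -0.0791  0.0043] [287. 235.]
top strip 0.42 [0.4875 0.1236 0.0538] [214. 255.]
top mark 0.96 [ 0.5287 -0.0635  0.0541] [283. 238.]
top tin 0.89 [0.8186 0.0484 0.0528] [240. 135.]
top tin 0.69 [0.4877 0.124  0.0521] [214. 254.]
top slot 0.19 [ 0.7166  0.1954 -0.0022] [191. 176.]
top stand 0.65 [0.4421 0.3886 0.0014] [122. 273.]
top key_grip 0.65 [0.4423 0.3899 0.0919] [109. 275.]
top key_tip 0.6 [ 0.5445  0.421  -0.0044] [112. 237.]
0.9 [0.15181865 0.5804443  0.23962665] [ 2.64908635  1.57068705 -2.31916646] [ 0.24740631  0.5001948  -0.60570033] 0.9997884261991319 0.017
```

View pics/scene1.png

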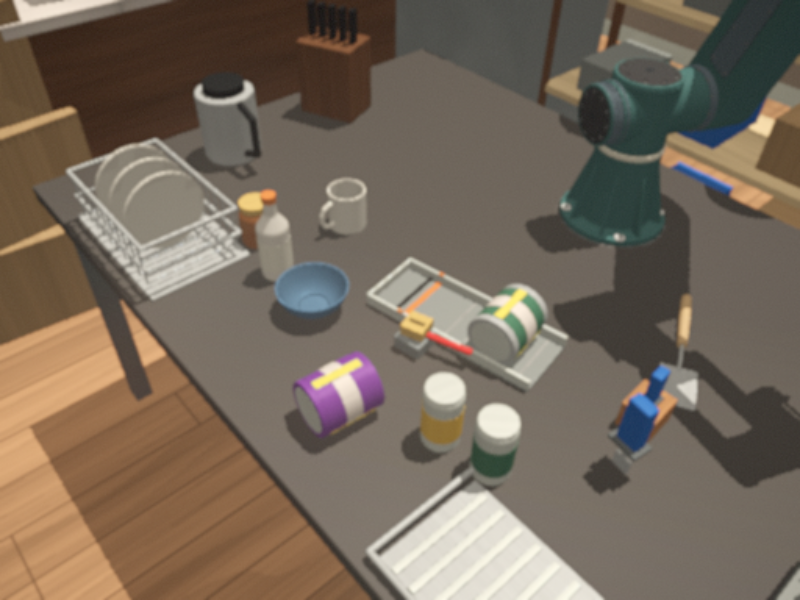

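View pics/top1.png

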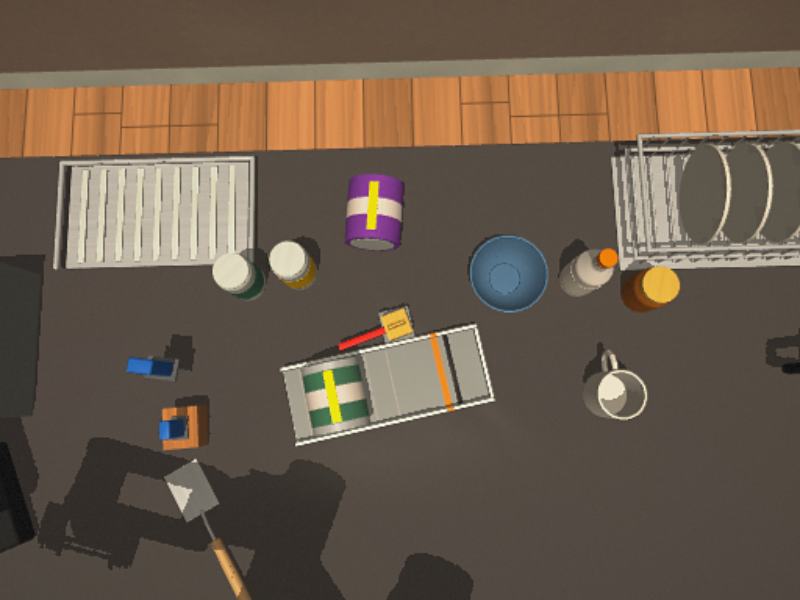

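The scene picture shows the green tin at (508,325), with the purple look-alike at (340,393). The lock head is at (415,325) with its red arm along the rail, and the orange mark at (428,292). Two blue handles could be the key: the one in front, at (637,425) in the scene and (150,367) in top, and the one on the wooden stand, at (658,380) and (173,428). The one on the stand looks smaller and fits the description. I'll check that in a crop and measure the yaws.

```bash
python3 - <<'E'
from h import *
im=cv2.imread("top.png"); d=np.load("top.npy"); C=cloud("top",d); Z=C[...,2]
ims=cv2.imread("scene.png"); ds=np.load("scene.npy"); Cs=cloud("scene",ds)
def rect(n,P):
    r=cv2.minAreaRect((P[:,:2]*1000).astype(np.float32)); print(n,len(P),np.round(r[0],1),np.round(r[1],1),round(r[2],1),"z",P[:,2].min().round(4),P[:,2].max().round(4))
def near(C,x,y,rad,z0,z1,m=None):
    s=(np.hypot(C[...,0]-x,C[...,1]-y)<rad)&(C[...,2]>z0)&(C[...,2]<z1)
    return C[s if m is None else s&m]
hsv=cv2.cvtColor(im,cv2.COLOR_BGR2HSV); hs=cv2.cvtColor(ims,cv2.COLOR_BGR2HSV)
blue=(abs(hsv[...,0].astype(int)-110)<12)&(hsv[...,1]>150); blues=(abs(hs[...,0].astype(int)-110)<12)&(hs[...,1]>150)
# rack rails
P=C[(C[...,2]>0.018)&(C[...,2]<0.030)&(np.hypot(C[...,0]-.514,C[...,1]-.012)<.22)&(C[...,0]<0.61)&(hsv[...,1]<90)]
rect("rails",P)
for n,B,CC in (("top",blue,C),("scene",blues,Cs)):
    for x,y in ((.4437,.3937),(.545,.421)):
        Q=near(CC,x,y,.045,0.06,.2,B); rect(n+" handle",Q)
        if len(Q): rect("  top face",Q[Q[:,2]>Q[:,2].max()-.006])
rect("stand top",near(C,.4437,.3937,.06,.045,.056)); rect("stand top s",near(Cs,.4437,.3937,.06,.045,.056))
red=((hsv[...,0]<5)|(hsv[...,0]>174))&(hsv[...,1]>180); rect("red",near(C,.59,.06,.1,.02,.06,red))
reds=((hs[...,0]<5)|(hs[...,0]>174))&(hs[...,1]>150); rect("red s",near(Cs,.59,.06,.1,.02,.06,reds))
rect("head",near(C,.612,.015,.05,.048,.07)); rect("head s",near(Cs,.612,.015,.05,.048,.07))
org=(abs(hsv[...,0].astype(int)-11)<5)&(hsv[...,1]>200); rect("orange",near(C,.53,-.064,.09,.0,.03,org))
from scipy.spatial.transform import Rotation as R
print(R.from_euler("xyz",ctrl.get_state()["tcp_rot"]).as_matrix().round(3).tolist())
a=cv2.resize(im[205:305,65:165],(400,400),interpolation=2); b=cv2.resize(im[180:260,200:300],(400,320),interpolation=2)
c=cv2.resize(ims[220:320,370:470],(400,400),interpolation=2)
cv2.imwrite("pics/crop1.png",np.hstack([a,c]));
E
```

```text
rails 709 [518.1  35.4] [156.6 359.1] 11.5 z 0.0182 0.03
top handle 163 [443.7 387.8] [27.8 17.3] 7.9 z 0.0643 0.1287
  top face 58 [444.5 387.8] [27.  15.8] 2.7 z 0.1227 0.1287
top handle 257 [545.6 416.7] [40.4 23. ] 81.6 z 0.0748 0.1611
  top face 141 [545.9 417.4] [39.  22.6] 81.7 z 0.1551 0.1611
scene handle 145 [447.4 393.7] [27.4 16.4] 7.5 z 0.0707 0.1271
  top face 50 [446.6 392.8] [25.4 15.5] 9.0 z 0.1215 0.1271
scene handle 513 [547.2 424.1] [37.6 26.6] 82.2 z 0.0752 0.1614
  top face 107 [546.6 424.2] [34.6 25.3] 82.6 z 0.1555 0.1614
stand top 342 [443.6 389.3] [69.9 62. ] 3.4 z 0.0455 0.056
stand top s 184 [444.3 392.5] [73.2 60.4] 4.0 z 0.045 0.056
red 133 [590.6  76.4] [11.9 85.5] 20.0 z 0.0342 0.0455
red s 91 [593.5  80.8] [11.  85.4] 21.0 z 0.0315 0.0444
head 238 [612.8  14.2] [44.1 43.6] 20.6 z 0.049 0.0625
head s 217 [613.3  17.8] [47.4 47.2] 21.8 z 0.0482 0.061
orange 77 [529.3 -64.1] [136.3   9.5] 11.0 z 0.0014 0.0277
[[-0.0, -0.967, 0.253], [-0.0, 0.253, 0.967], [-1.0, 0.0, -0.0]]
```

View pics/crop1.png

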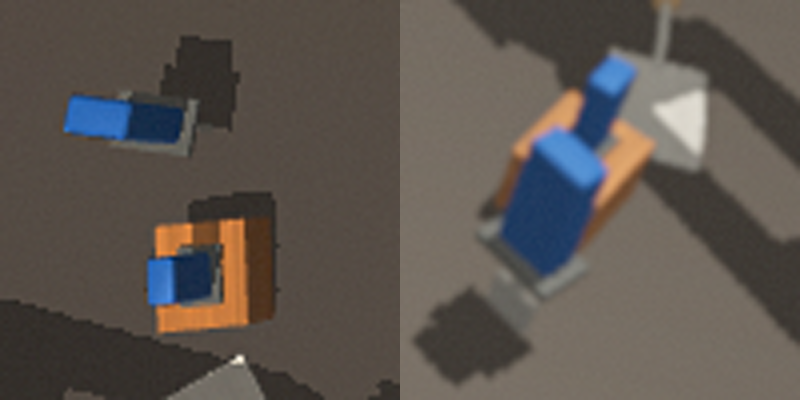

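The crop confirms it. The handle on the wooden stand (left crop at (165,280), 27x17 mm in plan, top at about 0.125 m) is the smaller one. The look-alike beside it measures 40x23 mm with its top at 0.16 m. First I'll go behind the tin, with the jaws across the lane.

Emit:
apply_moves(motion=[{"dp":[0,-40.5,-27.6],"yaw":1.117,"gripper":0.3},{"dp":[0,-40.5,-27.6],"yaw":1.117,"gripper":0.3},{"dp":[0,-40.5,-27.6],"yaw":1.117,"gripper":0.3},{"dp":[0,-40.5,-27.6],"yaw":1.117,"gripper":0.3},{"dp":[0,-40.5,-27.6],"yaw":1.117,"gripper":0.3},{"dp":[0,-40.5,-27.6],"yaw":1.117,"gripper":0.3},{"dp":[0,-40.5,-27.6],"yaw":1.117,"gripper":0.3},{"dp":[0,-40.5,-27.6],"yaw":1.117,"gripper":0.3},{"dp":[0,-40.5,-27.6],"yaw":1.117,"gripper":0.3},{"dp":[0,-40.5,-27.6],"yaw":1.117,"gripper":0.3},{"dp":[0,-40.5,-27.6],"yaw":1.117,"gripper":0.3},{"dp":[0,-40.5,-27.6],"yaw":1.117,"gripper":0.3}])

```text
t: 2.4
tcp_pos: [0.4729, 0.212, 0.2397]
tcp_rot: [3.027, 1.571, -3.056]
force: [0.3, -0.4, -0.3]
finger_gap: 0.698
```

Emit:
apply_moves(motion=[{"dp":[6,0,0],"yaw":0,"gripper":0.3},{"dp":[12,0,0],"yaw":0,"gripper":0.3},{"dp":[17,0,0],"yaw":0,"gripper":0.3},{"dp":[18,0,0],"yaw":0,"gripper":0.3},{"dp":[18,-1,0],"yaw":0,"gripper":0.3},{"dp":[18,-1.5,0],"yaw":0,"gripper":0.3},{"dp":[18,-2,0],"yaw":0,"gripper":0.3},{"dp":[18,-2,0],"yaw":0,"gripper":0.3}])

```text
t: 3.4
tcp_pos: [0.4786, 0.191, 0.0608]
tcp_rot: [0.003, 1.569, 0.2]
force: [-0.2, -0.1, -0.5]
finger_gap: 0.704
```

```bash
cat >> h.py <<'E'
E2=np.array([.196,-.981]); N2=np.array([.981,.196]); MK=np.array([.5293,-.0641])
def sn(P): q=np.array(P[:2])-MK; return (q@E2).round(4),(q@N2).round(4)
def tin():
    for c in ("scene","top"):
        im,d=ctrl.snapshot(c); cv2.imwrite(c+".png",im); np.save(c+".npy",d)
        for x in ctrl.spot_point(c,"tin")[:3]:
            P=w(c,x["centre"]); print(c,round(x["p"],2),P.round(4),"s,n",sn(P))
        for x in ctrl.spot_point(c,"mark")[:1]:
            P=w(c,x["centre"]); print(c,"mark",P.round(4),"s,n",sn(P))
    s=ctrl.get_state(); print(s["t"],s["tcp_pos"],"s,n",sn(s["tcp_pos"]),s["force"])
E
python3 -c "
from h import *
tin()"
```

```text
scene 0.8 [0.8193 0.0542 0.0486] s,n (np.float64(-0.0593), np.float64(0.3077))
scene 0.69 [0.4925 0.1233 0.0493] s,n (np.float64(-0.1911), np.float64(0.0006))
scene mark [ 0.5282 -0.0593  0.0576] s,n (np.float64(-0.0049), np.float64(-0.0001))
top 0.63 [0.8141 0.0501 0.0547] s,n (np.float64(-0.0562), np.float64(0.3018))
top 0.56 [0.4868 0.1207 0.0511] s,n (np.float64(-0.1897), np.float64(-0.0055))
top 0.28 [ 0.5154  0.0156 -0.0038] s,n (np.float64(-0.0809), np.float64(0.002))
top mark [ 0.5291 -0.063   0.0549] s,n (np.float64(-0.0012), np.float64(0.0001))
3.7 [0.47769425 0.19146634 0.05970427] s,n (np.float64(-0.2608), np.float64(-0.0005)) [0.04240335 0.14057201 0.53378228]
```

Emit:
apply_moves(motion=[{"dp":[0,-0.4,0],"yaw":0,"gripper":0.3},{"dp":[0,-0.7,0],"yaw":0,"gripper":0.3},{"dp":[0,-1.0,0],"yaw":0,"gripper":0.3},{"dp":[0,-1.3,0],"yaw":0,"gripper":0.3},{"dp":[0,-1.7,0],"yaw":0,"gripper":0.3},{"dp":[0,-2.2,0],"yaw":0,"gripper":0.3},{"dp":[0,-2.9,0],"yaw":0,"gripper":0.3},{"dp":[0,-3.6,0],"yaw":0,"gripper":0.3},{"dp":[0,-4.3,0],"yaw":0,"gripper":0.3},{"dp":[0,-5.0,0],"yaw":0,"gripper":0.3},{"dp":[0,-5.7,0],"yaw":0,"gripper":0.3},{"dp":[0,-6.4,0],"yaw":0,"gripper":0.3},{"dp":[0,-7.1,0],"yaw":0,"gripper":0.3},{"dp":[0,-7.8,0],"yaw":0,"gripper":0.3},{"dp":[0,-8.5,0],"yaw":0,"gripper":0.3},{"dp":[0,-9.2,0],"yaw":0,"gripper":0.3},{"dp":[0,-9.9,0],"yaw":0,"gripper":0.3},{"dp":[0,-10.5,0],"yaw":0,"gripper":0.3},{"dp":[0,-11.0,0],"yaw":0,"gripper":0.3},{"dp":[0,-11.4,0],"yaw":0,"gripper":0.3}])

```text
t: 6.2
tcp_pos: [0.5002, 0.0792, 0.0597]
tcp_rot: [-1.891, 1.571, -1.693]
force: [-0.7, -0.4, 0.5]
finger_gap: 0.698
```

```bash
python3 -c "
from h import *
tin()
cv2.imwrite('pics/scene2.png',cv2.resize(cv2.imread('scene.png')[130:260,200:370],(765,585)))"
```

```text
scene 0.91 [0.5103 0.0172 0.0532] s,n (np.float64(-0.0834), np.float64(-0.0027))
scene 0.56 [0.8204 0.0502 0.0475] s,n (np.float64(-0.0551), np.float64(0.3079))
scene 0.37 [ 7.208e-01  1.993e-01 -1.000e-04] s,n (np.float64(-0.2209), np.float64(0.2395))
scene mark [ 0.5293 -0.063   0.0551] s,n (np.float64(-0.001), np.float64(0.0002))
top 0.69 [0.8196 0.0487 0.0497] s,n (np.float64(-0.0538), np.float64(0.3069))
top 0.65 [0.5067 0.0113 0.052 ] s,n (np.float64(-0.0784), np.float64(-0.0074))
top 0.28 [0.6128 0.0169 0.0655] s,n (np.float64(-0.0631), np.float64(0.0978))
top mark [ 0.5286 -0.0628  0.0533] s,n (np.float64(-0.0014), np.float64(-0.0005))
6.5 [0.50007505 0.07969097 0.05964881] s,n (np.float64(-0.1468), np.float64(-0.0005)) [ 0.67779446  0.05156465 -0.35445954]
```

View pics/scene2.png

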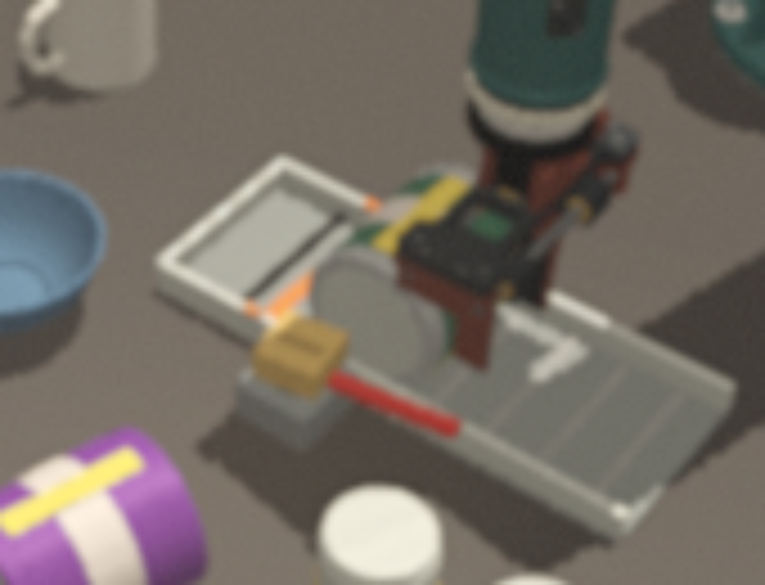

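The tin is rolling straight: in the crop it sits at (390,310), just short of the orange band at (290,300). Two fingers are behind it, and the red arm at (400,400) is still open.

Emit:
apply_moves(motion=[{"dp":[0,-0.4,0],"yaw":0,"gripper":0.3},{"dp":[0,-0.8,0],"yaw":0,"gripper":0.3},{"dp":[0,-1.2,0],"yaw":0,"gripper":0.3},{"dp":[0,-1.7,0],"yaw":0,"gripper":0.3},{"dp":[0,-2.2,0],"yaw":0,"gripper":0.3},{"dp":[0,-2.7,0],"yaw":0,"gripper":0.3},{"dp":[0,-3.2,0],"yaw":0,"gripper":0.3},{"dp":[0,-3.7,0],"yaw":0,"gripper":0.3},{"dp":[0,-4.2,0],"yaw":0,"gripper":0.3},{"dp":[0,-4.6,0],"yaw":0,"gripper":0.3},{"dp":[0,-5.0,0],"yaw":0,"gripper":0.3},{"dp":[0,-5.4,0],"yaw":0,"gripper":0.3},{"dp":[0,-5.7,0],"yaw":0,"gripper":0.3},{"dp":[0,-6.0,0],"yaw":0,"gripper":0.3},{"dp":[0,-6.2,0],"yaw":0,"gripper":0.3},{"dp":[0,-6.4,0],"yaw":0,"gripper":0.3},{"dp":[0,-6.5,0],"yaw":0,"gripper":0.3},{"dp":[0,-6.6,0],"yaw":0,"gripper":0.3},{"dp":[0,-6.7,0],"yaw":0,"gripper":0.3},{"dp":[0,-6.8,0],"yaw":0,"gripper":0.3}])

```text
t: 9.0
tcp_pos: [0.5135, 0.0129, 0.0597]
tcp_rot: [-2.186, 1.571, -1.988]
force: [0.1, 0.8, -0.7]
finger_gap: 0.699
```

```bash
python3 -c "
from h import *
tin()"
```

```text
scene 0.87 [0.819  0.0528 0.0463] s,n (np.float64(-0.0579), np.float64(0.3071))
scene 0.55 [ 0.5237 -0.0425  0.0502] s,n (np.float64(-0.0223), np.float64(-0.0012))
scene 0.22 [ 0.5164  0.0135 -0.0043] s,n (np.float64(-0.0786), np.float64(0.0026))
top 0.91 [0.8185 0.0487 0.049 ] s,n (np.float64(-0.054), np.float64(0.3058))
top 0.79 [ 0.5209 -0.0468  0.0536] s,n (np.float64(-0.0186), np.float64(-0.0048))
top mark [ 0.5304 -0.0652  0.0518] s,n (np.float64(0.0013), np.float64(0.0009))
9.3 [0.5135212  0.01289313 0.05966289] s,n (np.float64(-0.0786), np.float64(-0.0004)) [ 0.16814884  0.17276622 -0.08344317]
```

Emit:
apply_moves(motion=[{"dp":[0,-0.1,0],"yaw":0,"gripper":0.3},{"dp":[0,-0.2,0],"yaw":0,"gripper":0.3},{"dp":[0,-0.3,0],"yaw":0,"gripper":0.3},{"dp":[0,-0.4,0],"yaw":0,"gripper":0.3},{"dp":[0,-0.5,0],"yaw":0,"gripper":0.3},{"dp":[0,-0.6,0],"yaw":0,"gripper":0.3},{"dp":[0,-0.7,0],"yaw":0,"gripper":0.3},{"dp":[0,-0.8,0],"yaw":0,"gripper":0.3},{"dp":[0,-0.9,0],"yaw":0,"gripper":0.3},{"dp":[0,-1.0,0],"yaw":0,"gripper":0.3},{"dp":[0,-1.1,0],"yaw":0,"gripper":0.3},{"dp":[0,-1.2,0],"yaw":0,"gripper":0.3},{"dp":[0,-1.3,0],"yaw":0,"gripper":0.3},{"dp":[0,-1.4,0],"yaw":0,"gripper":0.3},{"dp":[0,-1.5,0],"yaw":0,"gripper":0.3},{"dp":[0,-1.6,0],"yaw":0,"gripper":0.3},{"dp":[0,-1.6,0],"yaw":0,"gripper":0.3}])

```text
t: 11.42
tcp_pos: [0.5167, -0.0029, 0.0597]
tcp_rot: [-1.8, 1.571, -1.602]
force: [-0.3, -0.1, 0.5]
finger_gap: 0.699
```

```bash
python3 -c "
from h import *
tin()
for k in range(2):
  sp('scene','strip',1);sp('top','strip',1)
a=cv2.imread('scene.png')[140:230,220:340]
cv2.imwrite('pics/scene3.png',cv2.resize(a,(780,585),interpolation=2))"
```

```text
scene 0.9 [0.8197 0.0499 0.0469] s,n (np.float64(-0.0549), np.float64(0.3072))
scene 0.8 [ 0.5265 -0.062   0.0526] s,n (np.float64(-0.0027), np.float64(-0.0024))
scene mark [0.4455 0.3944 0.0909] s,n (np.float64(-0.4662), np.float64(0.0076))
top 0.67 [0.8166 0.0494 0.0515] s,n (np.float64(-0.055), np.float64(0.3041))
11.725 [ 0.51666198 -0.00278175  0.05966571] s,n (np.float64(-0.0626), np.float64(-0.0004)) [ 0.14071753 -0.29291806  0.79970509]
top strip 0.76 [ 0.5378 -0.0774  0.0018] [287. 235.]
top strip 0.76 [ 0.5378 -0.0774  0.0018] [287. 235.]
```

View pics/scene3.png

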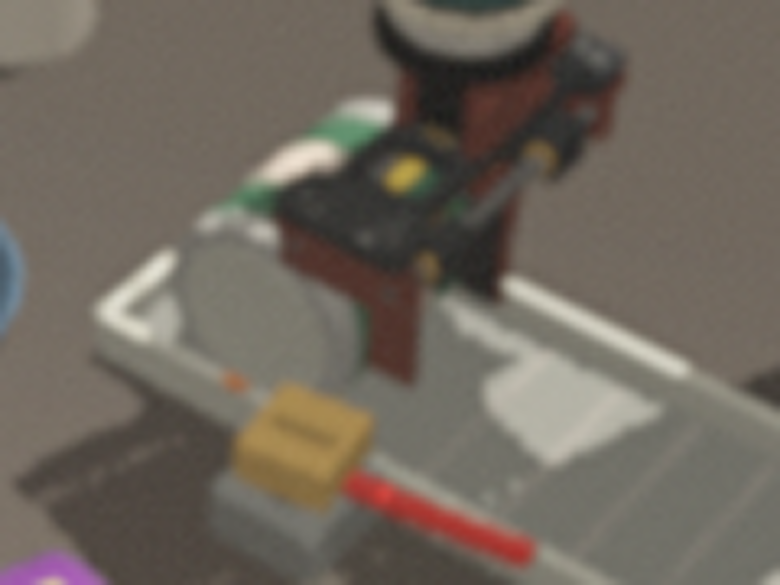

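Emit:
apply_moves(motion=[{"dp":[0,0.3,0],"yaw":0,"gripper":0.3},{"dp":[0,1,0],"yaw":0,"gripper":0.3},{"dp":[0,3,0],"yaw":0,"gripper":0.3},{"dp":[0,5,0],"yaw":0,"gripper":0.3},{"dp":[-5,8,0],"yaw":0,"gripper":0.3},{"dp":[-10,12,0],"yaw":0,"gripper":0.3},{"dp":[-16,16,0],"yaw":0,"gripper":0.2},{"dp":[-18,18,0],"yaw":0,"gripper":0.2},{"dp":[-18,18,0],"yaw":0,"gripper":0.2}])

```text
t: 13.05
tcp_pos: [0.4822, 0.1758, 0.2421]
tcp_rot: [0.063, 1.565, 0.263]
force: [-0.1, -1.0, -1.1]
finger_gap: 0.797
```

```bash
python3 -c "
from h import *
tin()
d=np.load('top.npy');im=cv2.imread('top.png')
for c in('scene','top'):
  C=cloud(c,np.load(c+'.npy'));Q=C[(np.hypot(C[...,0]-.527,C[...,1]+.066)<.09)&(C[...,2]>.06)&(C[...,2]<.12)]
  q=(Q[:,:2]-MK)@np.c_[E2,N2]
  z=Q[:,2]; A=np.c_[2*q[:,0],2*z,np.ones(len(z))]; k=(abs(q[:,1])<.05)
  r=np.linalg.lstsq(A[k],(q[:,0]**2+z**2)[k],rcond=None)[0]
  from scipy.optimize import least_squares
  f=least_squares(lambda p:np.hypot(q[k,0]-p[0],z[k]-p[1])-.0495,[0,.055],loss='soft_l1',f_scale=.003).x
  print(c,k.sum(),r[:2],f)
cv2.imwrite('pics/top2.png',cv2.resize(im[190:280,200:320],(780,585),interpolation=2))"
```

```text
scene 0.72 [ 0.5276 -0.0602  0.0528] s,n (np.float64(-0.0042), np.float64(-0.0009))
scene 0.57 [0.8202 0.0536 0.0502] s,n (np.float64(-0.0584), np.float64(0.3085))
scene 0.27 [0.6101 0.0188 0.0552] s,n (np.float64(-0.0655), np.float64(0.0955))
top 0.96 [ 0.5238 -0.0645  0.0527] s,n (np.float64(-0.0007), np.float64(-0.0055))
top 0.71 [0.8184 0.0444 0.0488] s,n (np.float64(-0.0498), np.float64(0.3049))
13.35 [0.48053173 0.17274024 0.23813722] s,n (np.float64(-0.2419), np.float64(-0.0014)) [ 0.32979285 -0.67563543 -0.02608073]
scene 788 [-0.00485013  0.05786573] [-0.00387467  0.05572668]
top 1412 [-0.00100285  0.05698685] [-0.000948    0.05590748]
```

View pics/top2.png

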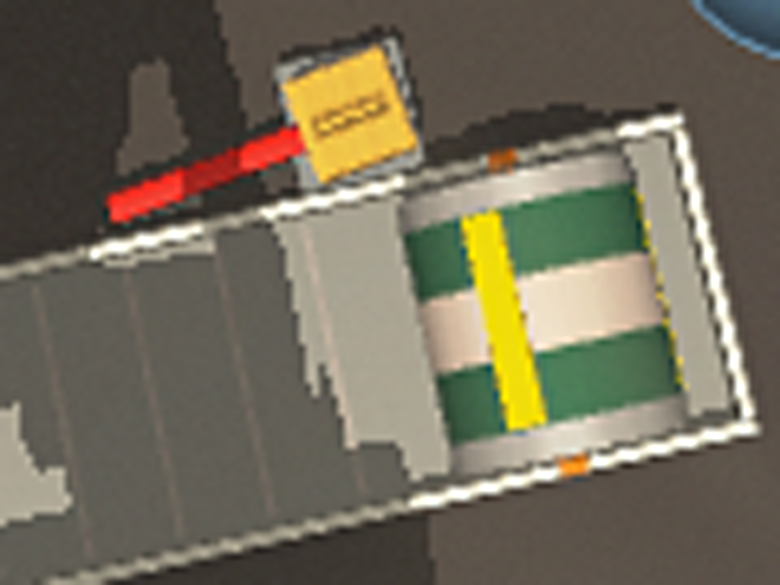

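The tin stands free in the crop at (555,315), between the orange ticks at (503,160) and (573,466). Its axis is within about 1 mm of the mark. Next is the key.

Emit:
apply_moves(motion=[{"dp":[0,22.1,0.84],"yaw":-1.46,"gripper":0.3},{"dp":[0,22.1,0.84],"yaw":-1.46,"gripper":0.3},{"dp":[0,22.1,0.84],"yaw":-1.46,"gripper":0.3},{"dp":[0,22.1,0.84],"yaw":-1.46,"gripper":0.3},{"dp":[0,22.1,0.84],"yaw":-1.46,"gripper":0.3},{"dp":[0,22.1,0.84],"yaw":-1.46,"gripper":0.3},{"dp":[0,22.1,0.84],"yaw":-1.46,"gripper":0.3},{"dp":[0,22.1,0.84],"yaw":-1.46,"gripper":0.3},{"dp":[0,22.1,0.84],"yaw":-1.46,"gripper":0.3},{"dp":[0,22.1,0.84],"yaw":-1.46,"gripper":0.3}])

```text
t: 14.6
tcp_pos: [0.4461, 0.3915, 0.239]
tcp_rot: [2.144, 1.57, -2.485]
force: [-0.3, 0.7, 0.1]
finger_gap: 0.701
```

```bash
python3 -c "
from h import *
for c in('scene','top'):
  im,d=ctrl.snapshot(c);cv2.imwrite(c+'.png',im);np.save(c+'.npy',d)
  for t in('key_grip','key_tip','stand','slot'): sp(c,t,2)
s=ctrl.get_state();print(s['t'],s['tcp_pos'],s['joint_pos'])
from scipy.spatial.transform import Rotation as R
print(R.from_euler('xyz',s['tcp_rot']).as_matrix().round(3).tolist())"
```

```text
scene key_grip 0.73 [0.4455 0.3924 0.0926] [419. 247.]
scene key_grip 0.66 [0.5494 0.4218 0.1129] [407. 271.]
scene key_tip 0.71 [5.461e-01 4.226e-01 5.000e-04] [396. 299.]
scene stand 0.52 [0.4488 0.3907 0.0005] [409. 270.]
scene stand 0.32 [ 0.4804 -0.3526 -0.0031] [223. 143.]
scene slot 0.95 [0.6093 0.0148 0.052 ] [267. 206.]
scene slot 0.52 [0.7216 0.1978 0.002 ] [282. 279.]
top key_grip 0.67 [0.4424 0.3865 0.0912] [111. 275.]
top key_grip 0.64 [0.5415 0.4188 0.1109] [ 96. 236.]
top key_tip 0.8 [ 0.5424  0.4185 -0.0024] [113. 237.]
top key_tip 0.64 [ 0.6993 -0.1867 -0.0031] [322. 178.]
top stand 0.58 [ 0.4412  0.3893 -0.    ] [122. 273.]
top stand 0.44 [ 0.515   0.0145 -0.0027] [254. 244.]
top slot 0.73 [0.6118 0.0146 0.0616] [253. 207.]
15.1 [0.4460187  0.39207646 0.23970662] [ 6.04873789e-01  3.49906058e-01  1.52402500e+00 -5.85712365e-05
  1.26762607e+00 -1.05300196e+00]
[[0.0, -0.996, -0.087], [-0.0, -0.087, 0.996], [-1.0, -0.0, -0.0]]
```

Emit:
apply_moves(motion=[{"dp":[5,0.15,0],"yaw":0,"gripper":0.3},{"dp":[10,0.15,0],"yaw":0,"gripper":0.3},{"dp":[13.5,0.15,0],"yaw":0,"gripper":0.3},{"dp":[14.2,0.15,0],"yaw":0,"gripper":0.3},{"dp":[14.2,0.15,0],"yaw":0,"gripper":0.3},{"dp":[14.2,0.15,0],"yaw":0,"gripper":0.6},{"dp":[14.2,0.15,0],"yaw":0,"gripper":0.8},{"dp":[14.2,0.15,0],"yaw":0,"gripper":1},{"dp":[14.2,0.15,0],"yaw":0,"gripper":1},{"dp":[14.2,0.15,0],"yaw":0,"gripper":1},{"dp":[14.2,0.15,0],"yaw":0,"gripper":1},{"dp":[14.2,0.15,0],"yaw":0,"gripper":1}])

```text
t: 16.6
tcp_pos: [0.4444, 0.3911, 0.0975]
tcp_rot: [2.776, 1.569, -1.849]
force: [1.0, -6.2, 2.4]
finger_gap: 0.204
```

Emit:
apply_moves(motion=[{"dp":[0,0,-0.3],"yaw":0,"gripper":1},{"dp":[-1.5,0,-0.3],"yaw":0,"gripper":1},{"dp":[-5,0,-0.3],"yaw":0,"gripper":1},{"dp":[-9,0,-0.3],"yaw":0,"gripper":1},{"dp":[-13,0,-0.3],"yaw":0,"gripper":1},{"dp":[-15,-1.4,-3.9],"yaw":0.13,"gripper":1},{"dp":[-15,-2.8,-7.8],"yaw":0.26,"gripper":1},{"dp":[-15,-4.1,-11.7],"yaw":0.39,"gripper":1},{"dp":[-15,-5.4,-15.6],"yaw":0.52,"gripper":1},{"dp":[-15,-6.8,-19.5],"yaw":0.65,"gripper":1},{"dp":[-15,-8.1,-23.4],"yaw":0.78,"gripper":1},{"dp":[-15,-9.5,-27.3],"yaw":0.91,"gripper":1},{"dp":[-15,-10.8,-31.2],"yaw":1.04,"gripper":1},{"dp":[-15,-12.2,-35.1],"yaw":1.17,"gripper":1},{"dp":[-15,-13.5,-38.9],"yaw":1.29,"gripper":1},{"dp":[-15,-13.5,-38.9],"yaw":1.29,"gripper":1},{"dp":[-13,-13.5,-38.9],"yaw":1.29,"gripper":1},{"dp":[-11,-13.5,-38.9],"yaw":1.29,"gripper":1},{"dp":[-9,-13.5,-38.9],"yaw":1.29,"gripper":1},{"dp":[-9,-13.5,-38.9],"yaw":1.29,"gripper":1}])

```text
t: 19.1
tcp_pos: [0.6114, 0.0174, 0.1868]
tcp_rot: [2.513, 1.568, 2.883]
force: [-0.9, 0.7, -1.3]
finger_gap: 0.204
```

```bash
cat > k.py <<'E'
from h import *
from scipy.spatial.transform import Rotation as R
for c in('scene','top'):
  im,d=ctrl.snapshot(c);cv2.imwrite(c+'.png',im);np.save(c+'.npy',d)
  for t in('key_grip','key_tip','slot','tin'): sp(c,t,2)
s=ctrl.get_state();print(s['t'],s['tcp_pos'],s['joint_pos'].round(3) if hasattr(s['joint_pos'],'round') else s['joint_pos'],s['force'],s['finger_gap'])
print(R.from_euler('xyz',s['tcp_rot']).as_matrix().round(3).tolist())
im=cv2.imread('scene.png')[125:225,205:335];cv2.imwrite('pics/scene_%d.png'%(s['t']*10),cv2.resize(im,(780,600),interpolation=2))
E
python3 k.py; ls pics
```

```text
scene key_grip 0.98 [0.544  0.4223 0.1142] [408. 270.]
scene key_grip 0.48 [0.6115 0.0172 0.1792] [268. 172.]
scene key_tip 0.88 [5.474e-01 4.198e-01 1.000e-04] [395. 298.]
scene key_tip 0.52 [0.6091 0.022  0.0917] [269. 197.]
scene slot 0.95 [0.6109 0.0168 0.0515] [267. 206.]
scene tin 0.82 [0.8208 0.0502 0.0486] [214. 252.]
scene tin 0.71 [ 0.528  -0.0598  0.049 ] [270. 181.]
top key_grip 0.68 [0.5439 0.4172 0.1143] [ 96. 235.]
top key_tip 0.84 [ 0.5431  0.4205 -0.0049] [113. 237.]
top slot 0.61 [ 0.6651 -0.4312  0.001 ] [408. 188.]
top tin 0.94 [ 0.5263 -0.0648  0.0524] [283. 238.]
top tin 0.86 [0.8183 0.0486 0.0499] [240. 135.]
19.6 [0.613095   0.01610799 0.18806161] [-0.086  0.426  1.541 -0.     1.175 -0.454] [-0.68881043 -0.41396901 -1.83269674] 0.20155052742986101
[[0.001, -0.36, 0.933], [-0.0, 0.933, 0.36], [-1.0, -0.0, 0.001]]
crop1.png
scene1.png
scene2.png
scene3.png
scene_196.png
top1.png
top2.png
```

Emit:
apply_moves(motion=[{"dp":[1.5,0,0],"yaw":0,"gripper":1},{"dp":[2.8,0,0],"yaw":0,"gripper":1},{"dp":[3.2,0,0],"yaw":0,"gripper":1},{"dp":[3.2,0,0],"yaw":0,"gripper":1}])

```text
t: 20.1
tcp_pos: [0.6125, 0.0162, 0.1548]
tcp_rot: [2.743, 1.569, 3.111]
force: [0.3, -0.1, -1.0]
finger_gap: 0.202
```

```bash
python3 k.py; python3 - <<'E'
import cv2
cv2.imwrite('pics/z.png',cv2.resize(cv2.imread('scene.png')[165:225,235:310],(750,600),interpolation=2))
E
```

```text
scene key_grip 0.89 [0.547  0.4218 0.1136] [407. 270.]
scene key_grip 0.55 [0.6145 0.0197 0.1489] [268. 182.]
scene key_tip 0.77 [0.6116 0.0169 0.0607] [267. 204.]
scene key_tip 0.7 [ 0.5489  0.4218 -0.0028] [395. 300.]
scene slot 0.71 [0.6099 0.0132 0.0518] [266. 206.]
scene slot 0.61 [ 0.5329 -0.0769  0.0076] [265. 189.]
scene tin 0.96 [ 0.5269 -0.0615  0.0497] [270. 180.]
scene tin 0.86 [0.822  0.052  0.0492] [214. 253.]
top key_grip 0.65 [0.5438 0.4197 0.111 ] [ 96. 235.]
top key_tip 0.92 [ 0.544   0.4217 -0.0023] [112. 237.]
top tin 0.64 [0.8182 0.0499 0.053 ] [239. 135.]
top tin 0.57 [ 0.5238 -0.0654  0.0508] [283. 239.]
20.6 [0.61298258 0.01612841 0.15585548] [-0.086  0.46   1.573 -0.     1.108 -0.454] [ 0.404553    0.0815805  -0.77986226] 0.20052971838225056
[[0.0, -0.36, 0.933], [-0.0, 0.933, 0.36], [-1.0, -0.0, 0.0]]
```

View pics/z.png

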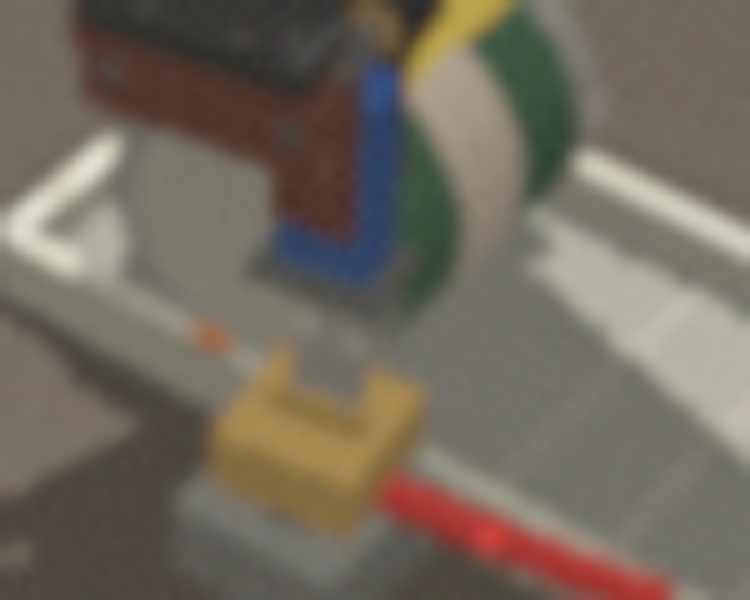

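```bash
python3 - <<'E'
from h import *
m=ctrl.camera_model("scene");f=192/np.tan(np.radians(m["fov_y"])/2);M=np.linalg.inv(np.array(m["camera_from_world"]))
def ray(u,v,z):
    d=M[:3,:3]@np.array([(u-m["cx"])/f,(v-m["cy"])/f,1]);o=M[:3,3];return (o+d*(z-o[2])/d[2]).round(4)
def cr(a,b,z):return ray(235+a/10-.45,165+b/10-.45,z)
for n,a,b,z in(("tipL",298,375,.0653),("tipR",358,400,.0653),("hL",213,435,.057),("hR",425,398,.057),("hB",283,343,.057),("slotL",270,392,.057),("slotvisR",350,430,.057)): print(n,cr(a,b,z))
# slot direction & head from original depth/top image
for c in("scene","top"):
    C=cloud(c,np.load(c+".npy"))
im=cv2.imread("scene.png");h=cv2.cvtColor(im,cv2.COLOR_BGR2HSV);C=cloud("scene",np.load("scene.npy"))
k=(np.hypot(C[...,0]-.612,C[...,1]-.015)<.05)&(C[...,2]>.05)&(C[...,2]<.062)
P=C[k];r=cv2.minAreaRect((P[:,:2]*1000).astype(np.float32));print(r,np.median(P[:,2]))
E
```

```text
tipL [0.6141 0.0094 0.0653]
tipR [0.608  0.0275 0.0653]
hL [0.6422 0.0058 0.057 ]
hR [0.5872 0.033  0.057 ]
hB [ 0.6029 -0.0092  0.057 ]
slotL [0.6188 0.0032 0.057 ]
slotvisR [0.6118 0.0288 0.057 ]
((600.8245239257812, 13.411367416381836), (74.0880126953125, 45.2055549621582), 20.29770278930664) 0.0559269313917945
```

The blade's tip at (328,388) hangs over the slot, which runs from (270,392) to (350,430). I'll correct by about 1.5 mm and lower in steps, watching the force.

Emit:
apply_moves(motion=[{"dp":[0,-0.15,0.12],"yaw":0,"gripper":1},{"dp":[0.4,-0.15,0.12],"yaw":0,"gripper":1},{"dp":[0.7,-0.15,0.12],"yaw":0,"gripper":1},{"dp":[0.9,-0.15,0.12],"yaw":0,"gripper":1},{"dp":[1.1,-0.15,0.12],"yaw":0,"gripper":1},{"dp":[1.2,-0.15,0.12],"yaw":0,"gripper":1},{"dp":[1.2,-0.15,0.12],"yaw":0,"gripper":1}])

```text
t: 21.48
tcp_pos: [0.6145, 0.0152, 0.1436]
tcp_rot: [-3.039, 1.571, -2.671]
force: [-0.2, -0.6, -0.9]
finger_gap: 0.204
```

Emit:
apply_moves(motion=[{"dp":[0.2,0,0],"yaw":0,"gripper":1},{"dp":[0.4,0,0],"yaw":0,"gripper":1},{"dp":[0.6,0,0],"yaw":0,"gripper":1},{"dp":[0.8,0,0],"yaw":0,"gripper":1},{"dp":[0.95,0,0],"yaw":0,"gripper":1},{"dp":[0.95,0,0],"yaw":0,"gripper":1}])

```text
t: 22.22
tcp_pos: [0.6145, 0.0152, 0.134]
tcp_rot: [2.989, 1.57, -2.926]
force: [0.9, -0.2, -1.0]
finger_gap: 0.204
```

```bash
python3 k.py|grep -v "0.54"; python3 - <<'E'
import cv2
cv2.imwrite('pics/z2.png',cv2.resize(cv2.imread('scene.png')[165:225,235:310],(750,600),interpolation=2))
E
```

```text
scene key_grip 0.73 [0.6136 0.0178 0.1308] [267. 186.]
scene key_tip 0.66 [0.611 0.018 0.042] [267. 209.]
scene slot 0.91 [0.6111 0.0164 0.0545] [267. 206.]
scene tin 0.87 [ 0.527  -0.0618  0.0511] [270. 180.]
scene tin 0.66 [0.6129 0.0151 0.056 ] [266. 205.]
top key_tip 0.65 [ 0.517   0.0148 -0.0022] [254. 243.]
top tin 0.77 [ 0.524  -0.0621  0.0546] [282. 239.]
top tin 0.76 [0.8176 0.0491 0.0494] [239. 136.]
22.725 [0.61457686 0.01516504 0.13419871] [-0.088  0.487  1.59  -0.     1.065 -0.455] [ 0.7437115  -0.76273722 -1.26103563] 0.2008342685814686
[[0.0, -0.36, 0.933], [-0.0, 0.933, 0.36], [-1.0, -0.0, -0.0]]
```

View pics/z2.png

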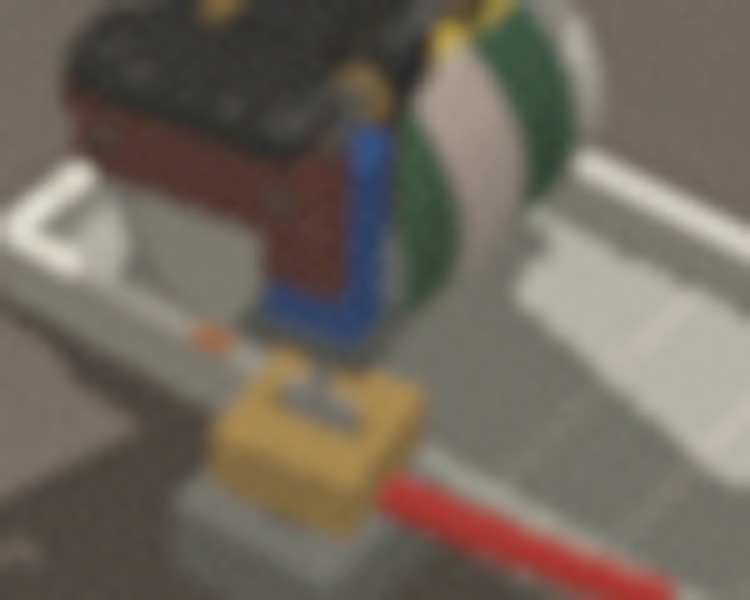

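The blade is in the slot at (325,400), and the collar is about 1 cm above the brass head. Now I'll seat it a little deeper and turn anticlockwise.

Emit:
apply_moves(motion=[{"dp":[0.2,0,0],"yaw":0,"gripper":1},{"dp":[0.2,0,0],"yaw":0,"gripper":1},{"dp":[0.2,0,0],"yaw":-0.1,"gripper":1},{"dp":[0.2,0,0],"yaw":-0.2,"gripper":1},{"dp":[0.2,0,0],"yaw":-0.3,"gripper":1},{"dp":[0.2,0,0],"yaw":-0.4,"gripper":1},{"dp":[0.2,0,0],"yaw":-0.5,"gripper":1},{"dp":[0.2,0,0],"yaw":-0.6,"gripper":1},{"dp":[0.2,0,0],"yaw":-0.7,"gripper":1},{"dp":[0.2,0,0],"yaw":-0.8,"gripper":1},{"dp":[0.2,0,0],"yaw":-0.9,"gripper":1},{"dp":[0.2,0,0],"yaw":-1.0,"gripper":1},{"dp":[0.2,0,0],"yaw":-1.1,"gripper":1},{"dp":[0.2,0,0],"yaw":-1.2,"gripper":1}])

```text
t: 24.48
tcp_pos: [0.6138, 0.0146, 0.132]
tcp_rot: [2.076, 1.569, -2.636]
force: [-2.6, -1.7, 1.0]
finger_gap: 0.208
```

```bash
python3 k.py|grep -v "0.54"; python3 -c "
from rig import ctrl
print(ctrl.get_state()['wrist_torque'])"
```

```text
scene key_grip 0.8 [0.6135 0.0183 0.1253] [267. 188.]
scene key_tip 0.47 [0.6134 0.0165 0.0406] [266. 210.]
scene slot 0.86 [0.6118 0.0161 0.0537] [266. 206.]
scene tin 0.84 [0.8201 0.0527 0.0476] [215. 253.]
scene tin 0.7 [ 0.5276 -0.0608  0.0489] [270. 180.]
top key_grip 0.59 [ 0.5133  0.0153 -0.0047] [254. 244.]
top slot 0.45 [0.6108 0.0179 0.061 ] [252. 208.]
top tin 0.6 [ 0.5244 -0.0643  0.053 ] [283. 239.]
top tin 0.18 [ 0.6987  0.2881 -0.0012] [159. 182.]
24.975 [0.61390721 0.01474797 0.13197573] [-8.800e-02  4.890e-01  1.592e+00 -1.000e-03  1.062e+00 -1.655e+00] [-2.9316185  -3.00131117  0.15152564] 0.20133384275655988
[[-0.001, -1.0, 0.003], [-0.001, 0.003, 1.0], [-1.0, 0.001, -0.001]]
[-0.99315246  0.79356336 -0.09575211]
```

The resisting moment is 0.1 N m, so the lock is turning. I'll continue to the stop.

Emit:
apply_moves(motion=[{"dp":[0,0,0],"yaw":-0.08,"gripper":1},{"dp":[0,0,0],"yaw":-0.16,"gripper":1},{"dp":[0,0,0],"yaw":-0.22,"gripper":1},{"dp":[0,0,0],"yaw":-0.28,"gripper":1},{"dp":[0,0,0],"yaw":-0.32,"gripper":1},{"dp":[0,0,0],"yaw":-0.36,"gripper":1},{"dp":[0,0,0],"yaw":-0.36,"gripper":1}])

```text
t: 25.85
tcp_pos: [0.6139, 0.0147, 0.132]
tcp_rot: [1.782, 1.569, -2.573]
force: [-3.6, -3.8, -0.3]
finger_gap: 0.207
```

```bash
cat > r.py <<'E'
from h import *
for c in ("scene","top"):
    im,d=ctrl.snapshot(c); cv2.imwrite(c+".png",im); C=cloud(c,d); h=cv2.cvtColor(im,cv2.COLOR_BGR2HSV)
    k=((h[...,0]<5)|(h[...,0]>174))&(h[...,1]>150)&(np.hypot(C[...,0]-.56,C[...,1]-.01)<.12)&(C[...,2]>.03)&(C[...,2]<.047)
    P=C[k]
    if len(P)>5: print(c,len(P),cv2.minAreaRect((P[:,:2]*1000).astype(np.float32)), cv2.fitLine((P[:,:2]*1000).astype(np.float32),4,0,.01,.01).ravel())
s=ctrl.get_state(); print(s["t"],s["tcp_pos"],s["force"],s["wrist_torque"],s["joint_pos"])
E
python3 r.py
```

```text
scene 46 ((539.7747802734375, 3.797236442565918), (65.60053253173828, 9.995107650756836), 11.321564674377441) [9.7771800e-01 2.0992261e-01 5.4341058e+02 4.6903496e+00]
top 123 ((548.558837890625, 1.0052623748779297), (84.84588623046875, 11.056556701660156), 11.237223625183105) [9.8108673e-01 1.9356881e-01 5.4818970e+02 1.1154001e+00]
25.95 [0.61393842 0.01469685 0.13197164] [-3.09209788 -4.84947685  1.36721   ] [-1.01671879  0.8248693  -0.04353185] [-8.78943159e-02  4.89127527e-01  1.59177256e+00 -1.15541307e-03
  1.06197454e+00 -2.01495901e+00]
```

Emit:
apply_moves(motion=[{"dp":[0,0,0],"yaw":-0.04,"gripper":1},{"dp":[0,0,0],"yaw":-0.08,"gripper":1},{"dp":[0,0,0],"yaw":-0.12,"gripper":1},{"dp":[0,0,0],"yaw":-0.14,"gripper":1},{"dp":[0,0,0],"yaw":-0.14,"gripper":1}])

```text
t: 26.58
tcp_pos: [0.6138, 0.0147, 0.132]
tcp_rot: [1.261, 1.569, -2.956]
force: [-3.7, -4.4, 1.2]
finger_gap: 0.212
```

```bash
python3 r.py
```

```text
scene 44 ((543.565673828125, 4.909198760986328), (65.36433410644531, 10.93949031829834), 14.078076362609863) [9.7820717e-01 2.0763113e-01 5.5156238e+02 7.4323258e+00]
top 125 ((548.4326782226562, 0.9752101898193359), (85.84190368652344, 11.055343627929688), 11.280440330505371) [9.7965366e-01 2.0069557e-01 5.4817249e+02 8.6673093e-01]
26.675 [0.61377502 0.01471381 0.13196378] [-3.50703395 -3.58384772  0.69704681] [-1.02544197  0.91881184 -0.95863967] [-8.82128257e-02  4.89058029e-01  1.59192811e+00 -5.36602459e-04
  1.06222306e+00 -2.15345865e+00]
```

The resisting moment has risen to 0.96 N m and the arm angle no longer changes, so the lock is at its stop. Unload, open and withdraw upward.

Emit:
apply_moves(motion=[{"dp":[0,0,0],"yaw":0.08,"gripper":1},{"dp":[0,0,0],"yaw":0.08,"gripper":0.5},{"dp":[0,0,0],"yaw":0.08,"gripper":0.5},{"dp":[0,0,0],"yaw":0.08,"gripper":0.5},{"dp":[0,0,0],"yaw":0.08,"gripper":0.5},{"dp":[-2,0,0],"yaw":0.08,"gripper":0.5},{"dp":[-6,0,0],"yaw":0.08,"gripper":0.5},{"dp":[-12,0,0],"yaw":0.08,"gripper":0.5},{"dp":[-14,6,0],"yaw":0.08,"gripper":0.5},{"dp":[-14,12,0],"yaw":0.08,"gripper":0.5},{"dp":[-14,14,0],"yaw":0.08,"gripper":0.5},{"dp":[-14,14,0],"yaw":0.08,"gripper":0.5}])

```text
t: 28.18
tcp_pos: [0.4912, -0.0519, 0.2725]
tcp_rot: [-1.887, 1.57, 0.099]
force: [0.9, 0.1, 0.7]
finger_gap: 0.503
```

```bash
python3 r.py; python3 -c "
from h import *
tin(); sp('top','key_tip',3); sp('scene','key_tip',3)
a=cv2.imread('scene.png')[140:250,200:345];cv2.imwrite('pics/final.png',cv2.resize(a,(780,592),interpolation=2))"
```

```text
scene 43 ((539.8381958007812, 4.325843811035156), (60.578182220458984, 9.299016952514648), 9.922819137573242) [9.7748870e-01 2.1098793e-01 5.3589600e+02 3.6363444e+00]
28.275 [ 0.49299604 -0.05140707  0.27233871] [-0.00097809 -0.44696814 -0.0403001 ] [ 0.02399298  0.00501509 -0.02465238] [-2.43751169e-01  1.75819200e-01  1.68495861e+00  5.57269977e-04
  1.27937603e+00 -2.23175414e+00]
scene 0.8 [0.8207 0.0549 0.0479] s,n (np.float64(-0.0597), np.float64(0.3092))
scene 0.56 [ 0.529  -0.0607  0.0521] s,n (np.float64(-0.0034), np.float64(0.0004))
top 0.64 [0.8162 0.0481 0.0529] s,n (np.float64(-0.0538), np.float64(0.3034))
top 0.63 [ 0.5167  0.0174 -0.0054] s,n (np.float64(-0.0824), np.float64(0.0036))
28.575 [ 0.49221088 -0.05123126  0.27185506] s,n (np.float64(-0.0199), np.float64(-0.0339)) [ 0.08882847  0.42139206 -0.16731537]
top key_tip 0.9 [ 0.5462  0.4208 -0.0042] [112. 236.]
top key_tip 0.41 [ 0.7016  0.2867 -0.0033] [160. 182.]
scene key_tip 0.79 [0.6124 0.0183 0.0369] [267. 211.]
scene key_tip 0.67 [ 0.5493  0.4224 -0.003 ] [395. 300.]
```

View pics/final.png

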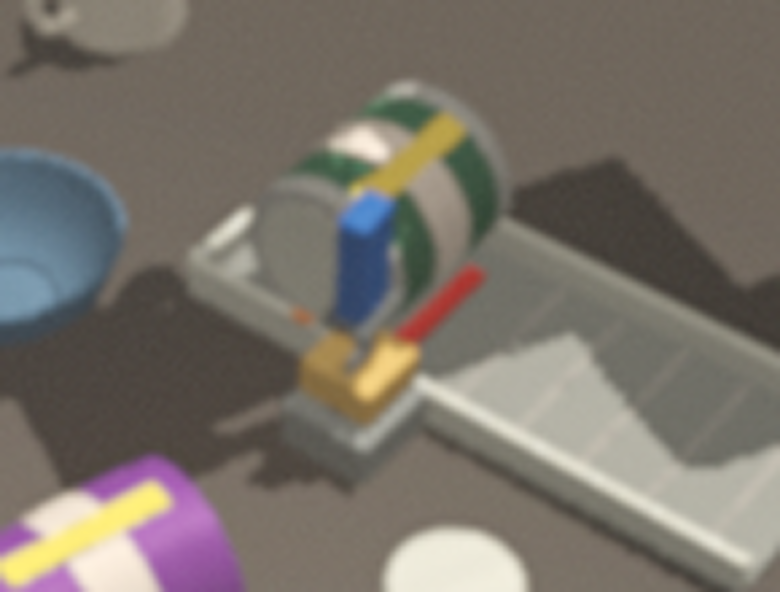

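The picture shows the red arm across the lane behind the tin at (440,305), the key upright in the lock at (365,250), and the tin on the mark. The gripper is clear of everything, so I'm handing in.

```bash
python3 -c "
from rig import ctrl
print(ctrl.hand_in(), ctrl.get_state()['t'])"
```

```text
the job is handed in; nothing more can be done
the job is handed in; nothing more can be done
```

I rolled the green tin onto the mark with two open fingers behind it and let go. Then I took the smaller blue key from the wooden stand, put its blade in the lock's slot, turned the lock to its stop and left the key there. I handed in after about 29 s, and no verdict was reported.

- **Tin:** the two cameras' estimates of the tin differ by about 3 mm, and each puts it roughly 0 to 2 mm short of the mark. After release only the scene camera still found the tin; the top camera missed it because the gripper was over it. The scene reading had not changed.
- **Lock:** the resisting moment rose from about 0.1 to 0.96 N m at the stop. Both cameras had the red arm along the crossing direction to within about 3°, and at the last look the scene camera still did. The joint angle itself could not be read directly.
- **Key:** the blade went an estimated 14 mm into the slot without any jump in force. The last scene picture shows it still standing upright in the lock.
- **Bystanders:** the gripper was kept clear of them, but I did not re-measure their positions at the end.

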